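Take the spacer out of the bamboo press

TASK

The bamboo press needs its middle spacer board taken out for draining. Lift the handled lid off the stack and set it aside, slide the spacer off the bottom board onto the steel drain shelf beside the press, keeping it flat, until it lies wholly on the shelf. Then put the lid back squarely on the bottom board and let go, leaving the onggi pot, the glass jar and the spoon rest where they stand.

Things in the scene. Friction and masses are not known exactly. Their poses are not given: they have to be found in the camera images.
- press_tray: Fixed stainless tray that holds the stack, 170 (x) x 140 (y) mm; origin at the centre of its underside, on the table. Its rim, 28 mm high, surrounds the bottom board with 4 mm play. The drain shelf lies on its +y side or its -y side (differs from run to run), the cork mat on the other.
- bottom_board: Loose bamboo board, 140 (x) x 120 (y) x 24 mm thick, 0.7 kg, lowest of the stack; it sits inside the tray rim, which keeps it from sliding; its top is 34 mm above the table. Origin at the centre of its underside, z up, x and y along those of the tray.
- spacer: Loose plain bamboo board without a handle, 140 (x) x 120 (y) x 22 mm thick, about 0.3 kg, in the middle of the stack: underside 34 mm, top 56 mm above the table at the start. Too wide to grasp from above; push it by its edge. Origin at the centre of its underside.
- lid: Loose bamboo lid, top of the stack: plate 128 (x) x 108 (y) x 18 mm, about 0.4 kg, with a handle bar along its x, 116 mm long, 20 mm wide (y), from 44 to 60 mm above the lid's underside, on two posts centred 46 mm either side of the middle, open between them. Origin at the centre of its underside; x along the tray's x at the start, within 0.06 rad; underside 56 mm above the table.
- drain_shelf: Fixed low perforated stainless shelf, 190 x 190 mm, top 32 mm above the table (2 mm below the bottom board's top). Side lips at x = -95 and +95 mm stand 8 mm above it; its y ends are open. Centre 175 mm from the tray's along the tray's y, on either side, axes parallel to the tray's; 20 mm gap from its near end to the bottom board. Origin at its centre at table height.
- cork_mat: Fixed cork mat, 180 (x) x 190 (y) x 4 mm, on the other side of the tray from the drain shelf, centre also 175 mm away; empty, a handy place for the lid. Origin at the centre of its underside.
- onggi_pot: Dark brown lidded earthenware pot, 100 mm across, 122 mm high, standing on the far side of the press; origin at the centre of its underside. To be left alone.
- jar: Pale glass jar with steel cap, 80 mm across, 120 mm high, standing on the far side of the press; origin at the centre of its underside. To be left alone.
- spoon_rest: Grey plastic spoon rest with a steel spoon, 90 (x) x 160 (y) x 18 mm, on the robot's side of the press; origin at the centre of its underside. To be left alone.
There are look-alikes about, which are no part of the job. What is shaped like the lid but black or green is not meant.

How it is judged:
By the outcome, as a careful person would: the job done as asked, in the order asked, and still so for the second after the job is handed in, with the robot touching nothing.
It also fails if it takes over 72 s, if anything falls off the work surface, if the arm or the gripper's body presses on something with over 40 N, if the wrist force passes 120 N, or if a joint passes its speed limit or range.

ROBOT

A 6-joint arm with a two-finger parallel gripper is mounted at the origin on the work surface. World frame = base frame: x ahead of the robot, y to its left, z up, the work surface at z = 0. Lengths are in m, angles in rad, forces in N, time in s.
With the tool pointing down it reaches from about 0.425 to 0.95 m from the base axis. Payload 3.5 kg.
Tool frame: the origin (TCP) lies between the finger pads; the fingertips stand 17 mm ahead of it and the grasp point (between the pads) lies 2 mm behind it (ctrl.tip_reach is the distance from the TCP to the fingertips, in m); z points along the fingers, y is the direction in which the jaws open and shut (so a half turn about z gives the same grasp; the last joint's range is limited). The gripper opens to 85 mm and grips with 20 to 120 N. Pads are 22 mm wide; open, the fingers measure 114 mm over their backs; the gripper's body (76 mm by 85 mm) begins 54 mm behind the grasp point. The pads swing forward as they close: fully open they stand 13 mm farther back than shut.
Start: joints at [1.049, 0.286, 1.577, -0, 1.279, -0.15], TCP at [0.245, 0.629, 0.21] pointing down, gripper open.
Joint ranges: [-2.77, 2.77], [-0.9, 2.22], [0.21, 2.48], [-1.53, 4.67], [0.24, 2.81], [-2.84, 2.84]. Speed limits (rad/s): [2.79, 2.79, 3.14, 3.14, 3.14, 3.14].

INTERFACE

Orientations are given as a unit quaternion [x, y, z, w].
In Python, from plant import monitor, imaging, workorder, ctrl gives the robot as it stands.
- The arm moves only by the tool send_rows, never from a script. Its argument "rows" is a list of rows, each a list of 4 numbers: the shift along the world's x, y, z normalised to -1 to 1, where 1 is 0.3 m, then the turn about the world's z normalised to -1 to 1, where 1 is 360 degrees. A call has 1 to 20 rows; each row is the pose to reach, as a shift and turn from the pose commanded when the call began, turning the shorter way round; what a row does not reach only later rows make up. A row lasts 1/8 s, in which the tool goes at most 62.5 mm and 10.7 degrees, less where a joint would pass 70% of its speed; a pose out of reach is approached as far as the arm can. A call with a number of a shift or a turn outside -1 to 1 is refused whole. A call with a gripper value outside its range is refused whole. "jaw" is the closure, from 0 (fully open) to 1 (shut), set as the call begins (left out, the last holds). The fingers move at their own pace and stop on an object; "newtons" is the grip in N (left out, the last holds). Time passes only in rows, so rows that repeat a pose let the fingers close. It gives the time, the measured TCP pose, the force and the opening at its end, in the units of the state.
- monitor.get_state(): the state, without advancing time (a new reading comes with each control period).
- imaging.read_camera(name): name is "scene" or "top" or "wrist"; returns the picture (384x512x3 uint8, red, green, blue); there is no depth.
- imaging.calibration(name): a dict with "intrinsics" (3x3 intrinsics, pixels), "cam_to_world" (4x4, takes a point from camera to world coordinates). Camera axes: x right, y up, looking along -z (the intrinsics and any distortion apply to the point x, -y, -z); pixel columns grow to the right and rows downward; lengths in m; the calibration is good to about 2 mm. A picture is of the moment at which its call begins: read the wrist's pose just before it. calibration takes no time and is no camera call; for the wrist camera it gives the pose at the moment of the call.
- workorder.sign_off(): hands the job in, once; it reports no verdict.
The state is a dict: "time": time; "qpos": joint angles; "dq": joint speeds; "joint_efforts": joint torques, N m; "eef_pos": TCP position; "tcp_rot": TCP orientation; "contact_force": force on the tool from outside, world axes, zero at the start; "wrist_torque": the same for the moment, N m; "opening": opening from 0.0 (shut) to 1.0 (fully open).
Only numpy, scipy, OpenCV 4.12 (cv2) and the standard library are available. Lean on these libraries where they do the work, as an engineer would, in place of code of your own. Each camera call takes 0.05 s, during which the arm holds its last target.

## Working session

There is one attempt and no reset: what is moved stays moved. The work goes in short steps, Python scripts to look and compute and a tool call to move; the robot and the scene stay as the last step left them, time stands still between calls to the robot, and variables do not carry over. Pictures are saved under pics/ and viewed, and the job is handed in when it is done.

Besides the shell and the picture viewer there is one more tool, called after "Request:" as name(argument=value, ...), one argument or row to a line, values as JSON. send_rows: Moves the arm, as the interface text tells. Scaled input: -1 to 1 covers 0.3 m each way for a shift and 360 degrees each way for a turn. Its arguments: {"type":"object","properties":{"rows":{"type":"array"},"jaw":{"type":"number"},"newtons":{"type":"number"}},"required":["rows"]}

```bash
mkdir -p pics; ls
python3 - <<'E'
from plant import monitor, imaging, ctrl
import cv2,numpy as np
print(ctrl.tip_reach)
s=monitor.get_state();print({k:np.round(v,3) for k,v in s.items()})
for n in ["scene","top"]:
    c=imaging.calibration(n);print(n,{k:np.round(v,4).tolist() if not isinstance(v,str) else v for k,v in c.items()})
    cv2.imwrite(f"pics/{n}0.png",imaging.read_camera(n)[:,:,::-1])
E
```

```text
pics
0.017
{'time': np.float64(0.0), 'qpos': array([ 1.049,  0.287,  1.578,  0.   ,  1.279, -0.15 ]), 'dq': array([-0.   ,  0.001, -0.001, -0.   , -0.   ,  0.   ]), 'joint_efforts': array([-1.0000e-03, -4.0599e+01, -2.9262e+01, -0.0000e+00,  6.0000e-03,
        0.0000e+00]), 'eef_pos': array([0.245, 0.628, 0.209]), 'tcp_rot': array([ 0.185,  0.983, -0.001, -0.   ]), 'contact_force': array([ 0.247, -0.849,  0.139]), 'wrist_torque': array([-0.005, -0.002,  0.047]), 'opening': np.float64(1.001)}
scene {'intrinsics': [[398.4762, 0.0, 252.4552], [0.0, 398.4762, 200.8088], [0.0, 0.0, 1.0]], 'cam_to_world': [[0.5957, -0.5112, 0.6196, 1.2115], [0.8031, 0.3946, -0.4465, -0.4757], [-0.0162, 0.7635, 0.6456, 0.7767], [0.0, 0.0, 0.0, 1.0]]}
top {'intrinsics': [[426.2673, 0.0, 248.52], [0.0, 426.2673, 187.1156], [0.0, 0.0, 1.0]], 'cam_to_world': [[-0.0069, 0.9952, -0.0972, 0.4205], [-0.9998, -0.0049, 0.0212, 0.0239], [0.0207, 0.0973, 0.995, 1.3078], [0.0, 0.0, 0.0, 1.0]]}
```

View pics/scene0.png

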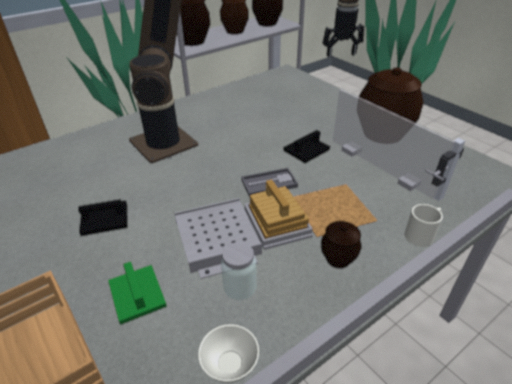

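View pics/top0.png

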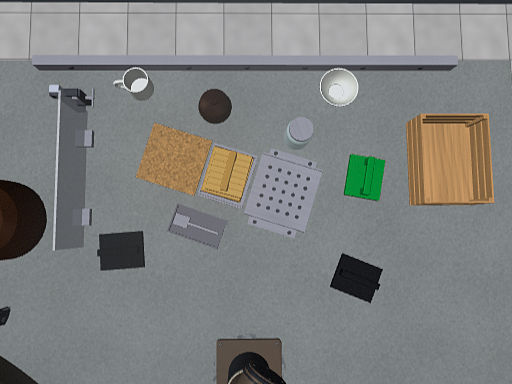

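The scene view shows the stack at about (278,212), with the perforated shelf at (218,233) and the cork mat at (337,208). In the top view the bamboo lid is at (228,175), the shelf at (284,192) on the -y side and the cork at (175,158) on the +y side. Lid candidates in the top view are bamboo (228,175), green (365,177), black (357,277) and black (121,250). Only the bamboo one, on the tray, fits the description. I'll confirm it in an enlarged crop.

Run:
```python
import cv2
a=cv2.imread("pics/top0.png")[110:250,125:335]
cv2.imwrite("pics/topc.png",cv2.resize(a,None,fx=3.8,fy=3.8,interpolation=cv2.INTER_CUBIC))
a=cv2.imread("pics/scene0.png")[155:285,165:385]
cv2.imwrite("pics/scenec.png",cv2.resize(a,None,fx=3.6,fy=3.6,interpolation=cv2.INTER_CUBIC))
```

```text
(no output)
```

View pics/topc.png

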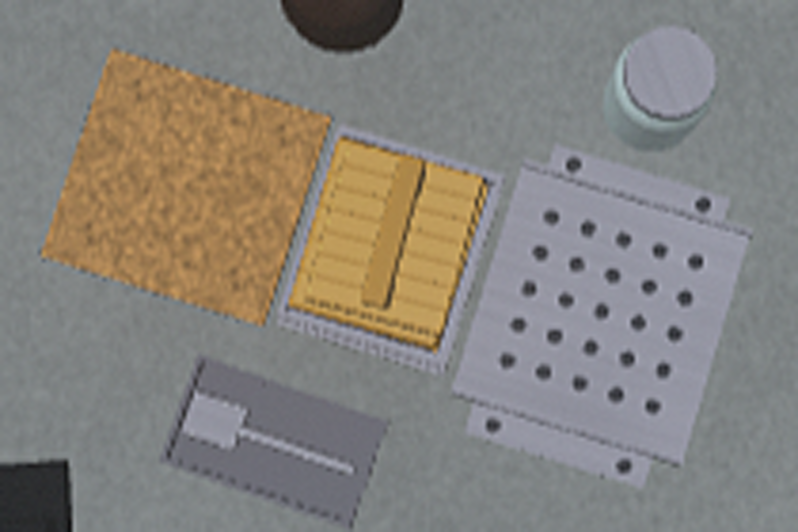

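View pics/scenec.png

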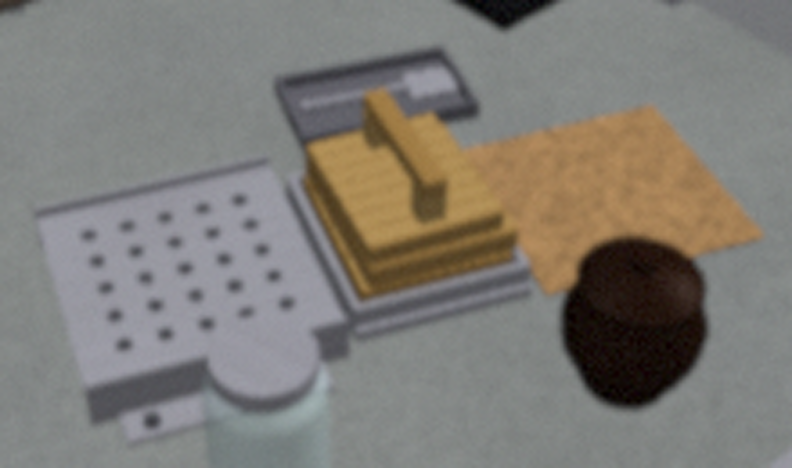

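The crops confirm it: the bamboo lid with its handle bar, crop (395,235) in the top view, sits on the tray between the cork mat and the perforated shelf. Next I'll measure positions.

```bash
cat > h.py <<'E'
import numpy as np,cv2
from plant import imaging,monitor
def ray(cal,px,z):
    K=np.array(cal["intrinsics"]);T=np.array(cal["cam_to_world"])
    px=np.atleast_2d(np.asarray(px,float)).reshape(-1,2)
    d=np.c_[(px[:,0]-K[0,2])/K[0,0],-(px[:,1]-K[1,2])/K[1,1],-np.ones(len(px))]@T[:3,:3].T
    o=T[:3,3]; t=(z-o[2])/d[:,2]
    return (o+t[:,None]*d)[:,:2]
def proj(cal,P):
    K=np.array(cal["intrinsics"]);T=np.array(cal["cam_to_world"])
    q=(np.atleast_2d(P)-T[:3,3])@T[:3,:3]
    return np.c_[K[0,0]*q[:,0]/-q[:,2]+K[0,2],K[1,1]*-q[:,1]/-q[:,2]+K[1,2]]
def fr(x,y,yaw):
    c,s=np.cos(yaw),np.sin(yaw);return lambda p:np.atleast_2d(p)@np.array([[c,s],[-s,c]])+[x,y]
E
python3 - <<'E'
from h import *
cal=imaging.calibration("top")
im=cv2.imread("pics/top0.png");hsv=cv2.cvtColor(im,cv2.COLOR_BGR2HSV)
# orange things
m=cv2.inRange(hsv,(8,90,90),(30,255,255));m[:, :130]=0;m[:,330:]=0;m[:115]=0
m[220:]=0
cs,_=cv2.findContours(m,cv2.RETR_EXTERNAL,cv2.CHAIN_APPROX_NONE)
for c in cs:
    if cv2.contourArea(c)<300: continue
    x=c[:,0,0].mean(); z=0.004 if x<205 else 0.074
    w=ray(cal,c,z).astype(np.float32)*1000
    r=cv2.minAreaRect(w);print("orange px",x,z,r)
# holes: dark spots on shelf
g=im[:,:,2];sub=cv2.inRange(g,0,110)
n,l,st,ce=cv2.connectedComponentsWithStats(sub)
H=[c for c,s in zip(ce,st) if 5<s[4]<40 and 250<c[0]<315 and 155<c[1]<225 ]
H=np.array(H);print(len(H),H.mean(0))
w=ray(cal,H,0.032)*1000;print(cv2.minAreaRect(w.astype(np.float32)))
# handle: crop px corners -> full
hc=np.array([[405,157],[424,162],[385,307],[362,303]])/3.8+[125,110]
w=ray(cal,hc,0.116);print("handle",w.mean(0),np.round(w,4).tolist())
# tray rim outer corners z .028
tc=np.array([[338,122],[501,178],[443,370],[276,326]])/3.8+[125,110]
w=ray(cal,tc,0.028);print("tray",w.mean(0),np.round(w,4).tolist(),np.linalg.norm(w-np.roll(w,1,0),axis=1))
sc=np.array([[525,160],[752,236],[684,465],[452,393]])/3.8+[125,110]
w=ray(cal,sc,0.040);print("shelf",w.mean(0),np.linalg.norm(w-np.roll(w,1,0),axis=1))
sr=np.array([[203,357],[388,423],[350,530],[162,460]])/3.8+[125,110]
w=ray(cal,sr,0.01);print("spoon",w.round(3).tolist())
for nm,p,z in (("pot",(215,105),.12),("jar",(301,129),.12)): print(nm,ray(cal,p,z))
E
```

```text
orange px 226.5487804878049 0.074 ((581.8056030273438, 61.013275146484375), (121.41259002685547, 138.6103057861328), 72.38931274414062)
orange px 173.5 0.004 ((637.434326171875, 226.40274047851562), (188.58883666992188, 178.16624450683594), 72.13977813720703)
27 [282.84392644 191.59025727]
((528.8089599609375, -105.901123046875), (121.36502838134766, 216.5272674560547), 72.98005676269531)
handle [0.58271332 0.05395822] [[0.639, 0.0457], [0.6351, 0.0316], [0.5269, 0.0608], [0.5299, 0.0778]]
tray [0.58151279 0.0597409 ] [[0.6837, 0.1009], [0.6378, -0.0294], [0.4845, 0.0178], [0.5201, 0.1496]] [0.17071418 0.13806821 0.160435   0.13652704]
shelf [ 0.52832609 -0.10859426] [0.19352149 0.18964172 0.18899899 0.18962763]
spoon [[0.497, 0.21], [0.443, 0.062], [0.359, 0.092], [0.415, 0.241]]
pot [[0.77207899 0.09243811]]
jar [[ 0.70194319 -0.15199584]]
```

Run:
```python
from h import *
cal=imaging.calibration("top");cs=imaging.calibration("scene")
b=ray(cal,[[85,248],[86,92]],0);print("base",b)
for z in (.1,.15,.2,.25,.3): print(z,ray(cal,[[55,248],[58,92]],z).round(3).tolist(), proj(cs,np.c_[ray(cal,[[55,248],[58,92]],z),[z,z]]).round().tolist())
print(proj(cal,[[.245,.629,.21]]))
print(imaging.calibration("wrist")["intrinsics"])
T=imaging.calibration("wrist")["cam_to_world"];print(np.round(T,3))
```

```text
base [[0.36606974 0.49072597]
 [0.84954762 0.50218879]]
0.1 [[0.371, 0.538], [0.817, 0.546]] [[344.0, 112.0], [461.0, 170.0]]
0.15 [[0.373, 0.517], [0.8, 0.524]] [[342.0, 101.0], [457.0, 155.0]]
0.2 [[0.375, 0.495], [0.784, 0.503]] [[340.0, 89.0], [453.0, 140.0]]
0.25 [[0.377, 0.474], [0.768, 0.481]] [[338.0, 77.0], [448.0, 123.0]]
0.3 [[0.379, 0.453], [0.751, 0.459]] [[335.0, 63.0], [443.0, 106.0]]
[[ -2.80658733 301.22998567]]
[[306.7070667    0.         259.22889701]
 [  0.         306.7070667  193.09483326]
 [  0.           0.           1.        ]]
[[ 0.363 -0.898 -0.248  0.182]
 [ 0.932  0.349  0.099  0.654]
 [-0.002 -0.267  0.964  0.373]
 [ 0.     0.     0.     1.   ]]
```

Request:
send_rows(
  rows=[
    [0,-0.1,0.1,0],
    [0,-0.25,0.2,0],
    [0,-0.43,0.3,0.005],
    [0,-0.61,0.3,0.01],
    [0.05,-0.79,0.3,0.015],
    [0.2,-0.9,0.3,0.015],
    [0.38,-0.97,0.3,0.015],
    [0.5,-1,0.3,0.015],
  ],
  jaw=0,
)

```text
time: 1.1
eef_pos: [0.3968, 0.3273, 0.2998]
tcp_rot: [0.139, 0.99, -0.0, -0.0]
contact_force: [-0.6, 0.7, 0.3]
opening: 0.998
```

Request:
send_rows(
  rows=[
    [0.08,-0.12,0,0],
    [0.2,-0.29,0,0],
    [0.32,-0.46,0,0],
    [0.44,-0.64,0,0],
    [0.55,-0.8,0,0],
    [0.62,-0.9,0,0],
    [0.62,-0.9,0,0],
    [0.62,-0.9,0,0],
  ],
)

```text
time: 2.1
eef_pos: [0.5807, 0.0593, 0.2996]
tcp_rot: [0.138, 0.99, 0.0, -0.001]
contact_force: [-0.3, -0.1, 1.1]
opening: 0.999
```

```bash
cat > snap.py <<'E'
import sys,pickle
from h import *
n,name=sys.argv[1],sys.argv[2]
s=monitor.get_state()
c=imaging.calibration(n)
im=imaging.read_camera(n)[:,:,::-1]
cv2.imwrite(f"pics/{name}.png",im);pickle.dump(c,open(f"pics/{name}.pkl","wb"))
print("t",s["time"],"eef",np.round(s["eef_pos"],4),"yTool deg",np.degrees(2*np.arctan2(s["tcp_rot"][1],s["tcp_rot"][0]))-90)
E
python3 snap.py wrist w1
```

```text
t 2.1 eef [0.5807 0.0593 0.2996] yTool deg 74.0953058088914
```

View pics/w1.png

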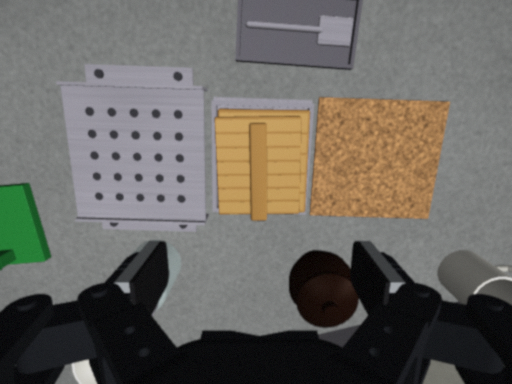

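The wrist view shows the handle bar (252-267, 122-220), the lid plate around (262,162), the cork at (380,157), and the shelf holes at (136,155).

Run:
```python
from h import *;import pickle
im=cv2.imread("pics/w1.png");cal=pickle.load(open("pics/w1.pkl","rb"))
a=im[75:245,190:340];cv2.imwrite("pics/w1c.png",cv2.resize(a,None,fx=3.5,fy=3.5,interpolation=cv2.INTER_CUBIC))
hsv=cv2.cvtColor(im,cv2.COLOR_BGR2HSV)
print(hsv[170,225:305:6].tolist())
cork=cv2.inRange(hsv,(5,70,60),(30,255,255));cork[:,:312]=0;cork[235:]=0
cs,_=cv2.findContours(cork,cv2.RETR_EXTERNAL,cv2.CHAIN_APPROX_NONE);c=max(cs,key=cv2.contourArea)
print("cork",cv2.minAreaRect((ray(cal,c,.004)*1000).astype(np.float32)))
g=im[:,:,2];sub=cv2.inRange(g,0,115)
n,l,st,ce=cv2.connectedComponentsWithStats(sub)
H=np.array([c for c,s in zip(ce,st) if 10<s[4]<120 and 80<c[0]<190 and 100<c[1]<208]);print(len(H))
w=(ray(cal,H,.032)*1000).astype(np.float32);print("holes",cv2.minAreaRect(w),w.mean(0))
# handle
v=cv2.GaussianBlur(hsv,(3,3),0)[:,:,2]
hm=cv2.inRange(v,120,200);hm&=cv2.inRange(hsv,(8,90,90),(30,255,255));hm[:,:240]=0;hm[:,280:]=0;hm[:118]=0;hm[225:]=0
hm=cv2.morphologyEx(hm,cv2.MORPH_OPEN,np.ones((7,5)))
cs,_=cv2.findContours(hm,cv2.RETR_EXTERNAL,cv2.CHAIN_APPROX_NONE);c=max(cs,key=cv2.contourArea)
print("handle",cv2.boundingRect(c),cv2.minAreaRect((ray(cal,c,.116)*1000).astype(np.float32)))
```

```text
[[18, 129, 195], [19, 132, 195], [19, 130, 196], [18, 131, 196], [18, 134, 170], [17, 147, 173], [18, 149, 176], [19, 135, 183], [19, 131, 194], [19, 132, 195], [19, 133, 195], [19, 133, 196], [19, 132, 193], [18, 131, 196]]
cork ((637.422607421875, 226.7798309326172), (189.30490112304688, 179.00164794921875), 72.27083587646484)
25
holes ((531.4285888671875, -106.11658477783203), (120.337646484375, 120.21531677246094), 72.18006134033203) [ 531.3706   -106.115036]
handle (240, 118, 40, 103) ((583.250732421875, 59.260528564453125), (46.644004821777344, 119.30654907226562), 74.10385131835938)
```

View pics/w1c.png

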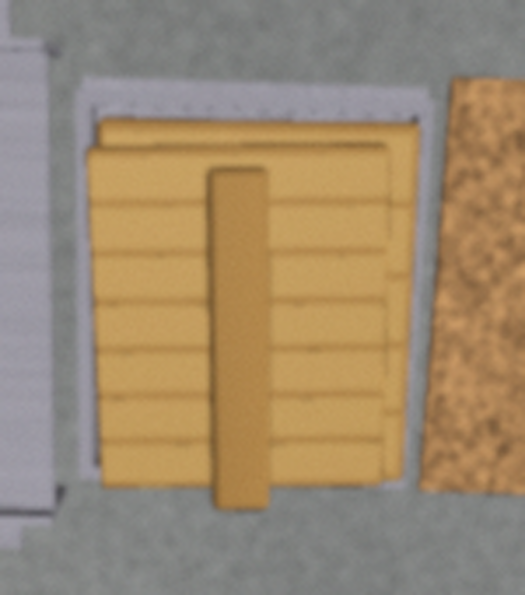

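Run:
```python
from h import *;import pickle
cal=pickle.load(open("pics/w1.pkl","rb"))
f=lambda p,z:ray(cal,np.array(p)/3.5+[190,75],z)
for n,p,z in (("h",[(209,169),(268,168),(269,509),(214,508)],.116),("lid",[(88,150),(388,145),(380,485),(102,487)],.074),("sp",[(100,120),(419,125),(403,483)],.056)):
    w=f(p,z)*1000; print(n,w.round(1).tolist(),w.mean(0).round(1), [np.degrees(np.arctan2(*(w[i]-w[(i+1)%len(w)])[::-1])).round(1) for i in range(len(w))])
    if n=="sp": print("c",(w[0]+w[2])/2, np.linalg.norm(w[0]-w[1]),np.linalg.norm(w[1]-w[2]))
```

```text
h [[528.4, 63.6], [533.2, 81.6], [643.6, 51.3], [638.0, 33.2]] [585.8  57.4] [np.float64(-104.9), np.float64(164.6), np.float64(73.0), np.float64(-15.5)]
lid [[511.9, 22.7], [539.2, 124.8], [661.2, 91.6], [632.8, -11.1]] [586.3  57. ] [np.float64(-105.0), np.float64(164.8), np.float64(74.5), np.float64(-15.6)]
sp [[502.8, 27.7], [536.5, 139.6], [669.6, 101.3]] [569.6  89.5] [np.float64(-106.8), np.float64(164.0), np.float64(23.8)]
c [586.1965811   64.48560313] 116.84368892646116 138.56029644904424
```

Request:
send_rows(
  rows=[
    [0.017,-0.007,-0.08,0.002],
    [0.017,-0.007,-0.2,0.002],
    [0.017,-0.007,-0.35,0.002],
    [0.017,-0.007,-0.48,0.002],
    [0.017,-0.007,-0.57,0.002],
    [0.017,-0.007,-0.62,0.002],
    [0.017,-0.007,-0.643,0.002],
    [0.017,-0.007,-0.643,0.002],
  ],
)

```text
time: 3.15
eef_pos: [0.5866, 0.0571, 0.1078]
tcp_rot: [0.132, 0.991, 0.0, 0.0]
contact_force: [0.1, 0.8, -0.2]
opening: 1.001
```

Request:
send_rows(
  rows=[
    [0,0,0,0],
    [0,0,0,0],
    [0,0,0,0],
    [0,0,0,0],
    [0,0,0,0],
    [0,0,0,0],
  ],
  jaw=1,
  newtons=50,
)

```text
time: 3.9
eef_pos: [0.5862, 0.0568, 0.1072]
tcp_rot: [0.132, 0.991, 0.0, -0.0]
contact_force: [0.9, 0.2, 0.2]
opening: -0.0
```

```bash
python3 snap.py wrist w2; python3 snap.py scene s2; python3 -c "
import cv2
a=cv2.imread('pics/s2.png')[120:290,190:390];b=cv2.imread('pics/w2.png')[:,60:460]
cv2.imwrite('pics/c2.png',cv2.hconcat([cv2.resize(a,(400,340)),cv2.resize(b,(400,340))]))"
```

```text
t 3.9 eef [0.5862 0.0568 0.1072] yTool deg 74.81244305493868
t 3.95 eef [0.5862 0.0568 0.1071] yTool deg 74.81828268917965
```

View pics/c2.png

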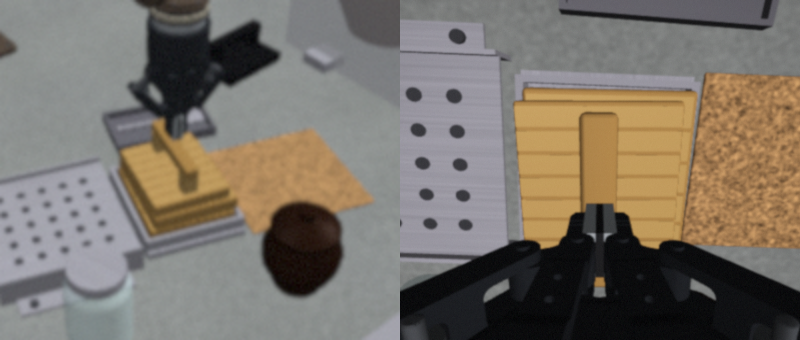

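Run:
```python
from h import *;import pickle
for n in ("s2","w2"):
    cal=pickle.load(open(f"pics/{n}.pkl","rb"))
    for p in ([.5862,.0568,.1072],[.5862,.0568,.09],[.5862,.0568,.116],[.5862,.0568,.2],[.531,.0725,.116],[.641,.042,.116]): print(n,p,proj(cal,[p]).round(1))
im=cv2.imread("pics/s2.png");cv2.imwrite("pics/s2c.png",cv2.resize(im[110:250,220:340],None,fx=4.5,fy=4.2,interpolation=cv2.INTER_CUBIC))
im=cv2.imread("pics/w2.png");cv2.imwrite("pics/w2c.png",cv2.resize(im[100:384,160:360],None,fx=2.1,fy=2.1,interpolation=cv2.INTER_CUBIC))
```

```text
s2 [0.5862, 0.0568, 0.1072] [[277.4 193.8]]
s2 [0.5862, 0.0568, 0.09] [[277.2 198.8]]
s2 [0.5862, 0.0568, 0.116] [[277.4 191.2]]
s2 [0.5862, 0.0568, 0.2] [[278.3 165.1]]
s2 [0.531, 0.0725, 0.116] [[269.1 179. ]]
s2 [0.641, 0.042, 0.116] [[286.6 204.2]]
w2 [0.5862, 0.0568, 0.1072] [[258.6 230.2]]
w2 [0.5862, 0.0568, 0.09] [[258.6 219.7]]
w2 [0.5862, 0.0568, 0.116] [[258.6 236.4]]
w2 [0.5862, 0.0568, 0.2] [[257.9 356.8]]
w2 [0.531, 0.0725, 0.116] [[259.9 129.1]]
w2 [0.641, 0.042, 0.116] [[258.7 324.8]]
```

View pics/s2c.png

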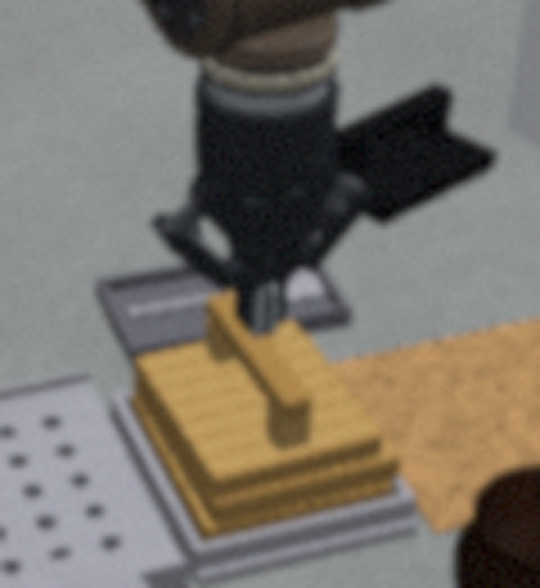

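View pics/w2c.png

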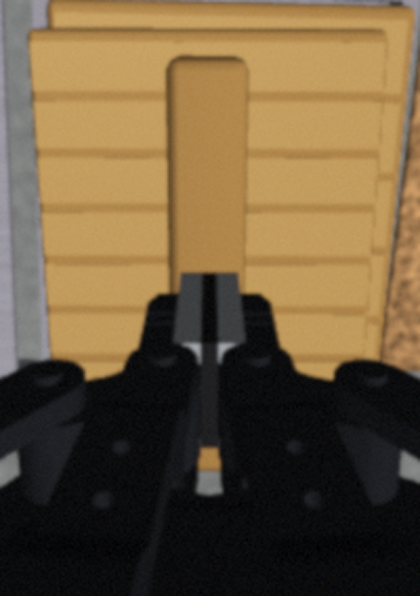

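The jaws closed on nothing. The shut tips show above the bar in both views, at wrist (260,231) and scene (278,188), higher than the stated 17 mm tip reach would put them. I'll triangulate the tips before moving on.

Run:
```python
from h import *;import pickle
from scipy.optimize import least_squares
w=pickle.load(open("pics/w2.pkl","rb"));s=pickle.load(open("pics/s2.pkl","rb"))
tx=np.array([np.cos(np.radians(164.8)),np.sin(np.radians(164.8)),0])
for hw in (0.011,0.006,0):
    f=lambda p:np.r_[(proj(w,[p+hw*tx])-[259.5,231]).ravel(),(proj(s,[p-hw*tx])-[278.2,188.6]).ravel()]
    r=least_squares(f,[.586,.057,.12]);print(hw,r.x.round(4),r.fun.round(1))
# w1 open fingertips
w1=pickle.load(open("pics/w1.pkl","rb"))
ty=np.array([-tx[1],tx[0],0])*-1
for z in (.28,.30,.32,.34): print(z,[proj(w1,[np.array([.5807,.0593,z])+sg*.0425*ty+.011*tx]).round(0).tolist() for sg in(1,-1)])
im=cv2.imread("pics/w1.png");cv2.imwrite("pics/w1f.png",cv2.resize(im[220:384,60:460],None,fx=2,fy=2))
```

```text
0.011 [0.5867 0.0571 0.1338] [-0.2 -0.1  1.3 -0.2]
0.006 [0.5844 0.0578 0.1277] [-0.  -0.   0.1 -0. ]
0 [0.5816 0.0587 0.1204] [ 0.2  0.1 -1.3  0.2]
0.28 [[[327.0, 201.0]], [[191.0, 203.0]]]
0.3 [[[334.0, 211.0]], [[183.0, 213.0]]]
0.32 [[[343.0, 224.0]], [[173.0, 226.0]]]
0.34 [[[356.0, 241.0]], [[161.0, 243.0]]]
```

View pics/w1f.png

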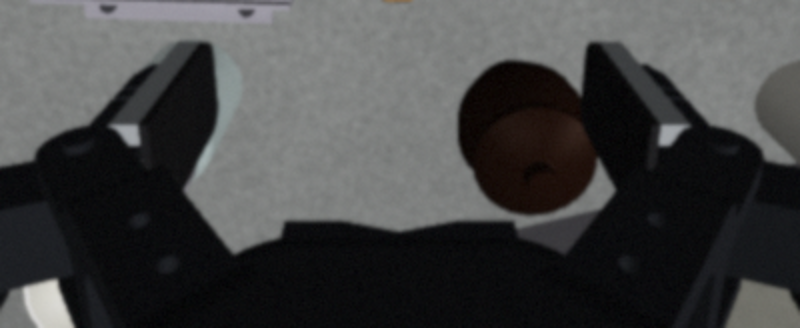

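Triangulation puts the shut tips at z≈0.134 with a reported TCP of 0.107. In w1 the open tips, at (165,241) and (354,241), fit 40 mm above the TCP. So the real fingertips stand about 44 mm farther back than stated: 27 mm behind the TCP when shut, 40 mm when open. I'll use these measured values and re-grasp lower.

Request:
send_rows(
  rows=[
    [0,0,0,0],
    [0,0,0,0],
    [0,0,0,0],
    [0,0,0,0],
    [0,0,-0.04,0],
    [0,0,-0.09,0],
    [0,0,-0.13,0],
    [0,0,-0.155,0],
    [0,0,-0.155,0],
  ],
  jaw=0,
)

```text
time: 5.12
eef_pos: [0.5856, 0.0568, 0.0596]
tcp_rot: [0.132, 0.991, -0.0, -0.001]
contact_force: [1.2, 0.5, 0.7]
opening: 1.001
```

Request:
send_rows(
  rows=[
    [0,0,0,0],
    [0,0,0,0],
    [0,0,0,0],
    [0,0,0,0],
    [0,0,0,0],
  ],
  jaw=1,
  newtons=60,
)

```text
time: 5.75
eef_pos: [0.5867, 0.0567, 0.0612]
tcp_rot: [0.132, 0.991, 0.0, 0.0]
contact_force: [-0.2, 0.1, 2.0]
opening: 0.227
```

```bash
python3 snap.py wrist w3; python3 snap.py scene s3; python3 -c "
import cv2
a=cv2.imread('pics/s3.png')[120:290,190:390];b=cv2.imread('pics/w3.png')[:,60:460]
cv2.imwrite('pics/c3.png',cv2.hconcat([cv2.resize(a,(400,340)),cv2.resize(b,(400,340))]))"
```

```text
t 5.75 eef [0.5867 0.0567 0.0612] yTool deg 74.81609632073446
t 5.8 eef [0.5866 0.0567 0.0612] yTool deg 74.81910513949632
```

View pics/c3.png

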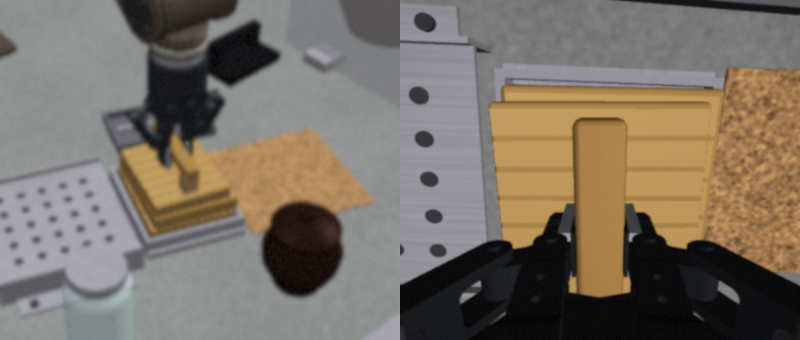

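Request:
send_rows(
  rows=[
    [0,0,0.03,0],
    [0,0,0.09,0],
    [0,0,0.16,0],
    [0.01,0.03,0.2,0],
    [0.03,0.12,0.2,0],
    [0.06,0.25,0.2,0],
    [0.09,0.39,0.19,0],
    [0.12,0.51,0.15,0],
    [0.135,0.57,0.09,0],
    [0.137,0.59,0.02,0],
    [0.137,0.59,-0.05,0],
    [0.137,0.59,-0.1,0],
    [0.137,0.59,-0.14,0],
    [0.137,0.59,-0.16,0],
    [0.137,0.59,-0.165,0],
  ],
)

```text
time: 7.72
eef_pos: [0.6275, 0.2335, 0.0111]
tcp_rot: [0.132, 0.991, -0.0, 0.0]
contact_force: [0.1, 0.2, -4.3]
opening: 0.225
```

```bash
python3 snap.py scene s4;  python3 -c "
import cv2
a=cv2.imread('pics/s4.png')[120:290,190:430]
cv2.imwrite('pics/c4.png',cv2.resize(a,None,fx=3,fy=3))"
```

```text
t 7.725 eef [0.6275 0.2335 0.0111] yTool deg 74.79415241870845
```

View pics/c4.png

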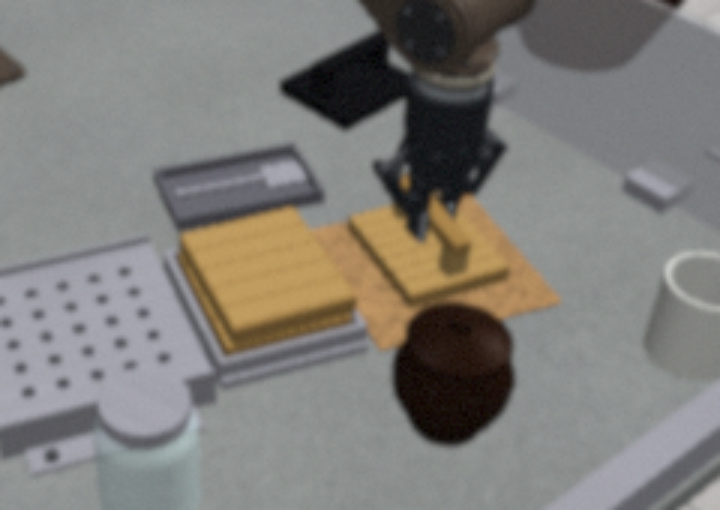

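The lid is just above the cork, at crop (430,250), well clear of the pot. The spacer is uncovered at (265,270).

Request:
send_rows(
  rows=[
    [0,0,-0.004,0],
    [0,0,-0.007,0],
    [0,0,-0.007,0],
  ],
)

```text
time: 8.15
eef_pos: [0.6275, 0.2339, 0.0093]
tcp_rot: [0.132, 0.991, 0.0, 0.0]
contact_force: [-0.5, -0.3, -3.1]
opening: 0.225
```

Request:
send_rows(
  rows=[
    [0,0,0,0],
    [0,0,0,0],
    [0,0,0,0],
    [0,0,0,0],
    [0,0,0.1,0],
    [0,0,0.25,0],
    [0,0,0.42,0],
    [0,0,0.58,0],
    [0,0,0.7,0],
    [0,-0.05,0.75,0],
  ],
  jaw=0,
)

```text
time: 9.4
eef_pos: [0.6284, 0.2192, 0.2375]
tcp_rot: [0.131, 0.991, 0.001, 0.002]
contact_force: [0.7, 0.1, -0.5]
opening: 1.0
```

```bash
python3 snap.py wrist w5;python3 snap.py top t5
```

```text
t 9.4 eef [0.6284 0.2192 0.2375] yTool deg 74.90520861813755
t 9.45 eef [0.6289 0.2168 0.2382] yTool deg 74.80179946828869
```

View pics/w5.png

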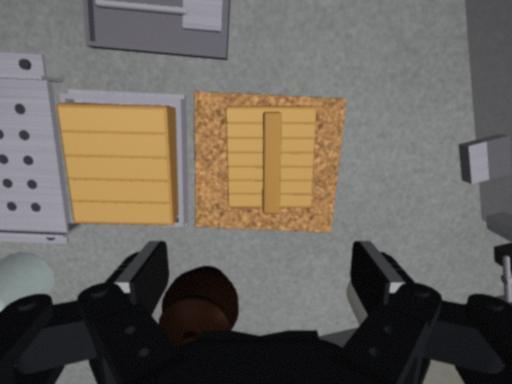

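The lid rests on the cork at (270,160) and the spacer is bare at (118,163). Next I'll measure both and check the last joint for a 90° turn, so I can push with the open jaws spread along the tray's x.

Run:
```python
from h import *;import pickle
s=monitor.get_state();print(np.round(s["qpos"],3),s["tcp_rot"])
im=cv2.imread("pics/w5.png");cal=pickle.load(open("pics/w5.pkl","rb"))
tr=np.array([.5844,.0603]);a=np.radians(-17.75);R=np.array([[np.cos(a),-np.sin(a)],[np.sin(a),np.cos(a)]])
hsv=cv2.cvtColor(im,cv2.COLOR_BGR2HSV)
m=cv2.inRange(hsv,(14,80,150),(24,255,255));m=cv2.morphologyEx(m,cv2.MORPH_CLOSE,np.ones((5,5)))
m[:,178:]=0;m[240:]=0
c=max(cv2.findContours(m,cv2.RETR_EXTERNAL,cv2.CHAIN_APPROX_NONE)[0],key=cv2.contourArea)
print(cv2.boundingRect(c),cv2.minAreaRect((((ray(cal,c,.056)-tr)@R)*1000).astype(np.float32)))
cv2.imwrite("pics/w5c.png",cv2.resize(im[80:250,40:340],None,fx=2.6,fy=2.6,interpolation=cv2.INTER_CUBIC))
```

```text
[ 1.810e-01  2.450e-01  1.580e+00 -1.000e-03  1.314e+00 -1.123e+00] [1.32772593e-01 9.91145263e-01 1.48326982e-04 1.57622389e-03]
(57, 104, 116, 121) ((-0.6002960205078125, 4.411155700683594), (136.677001953125, 118.07669067382812), 1.3319133520126343)
```

View pics/w5c.png

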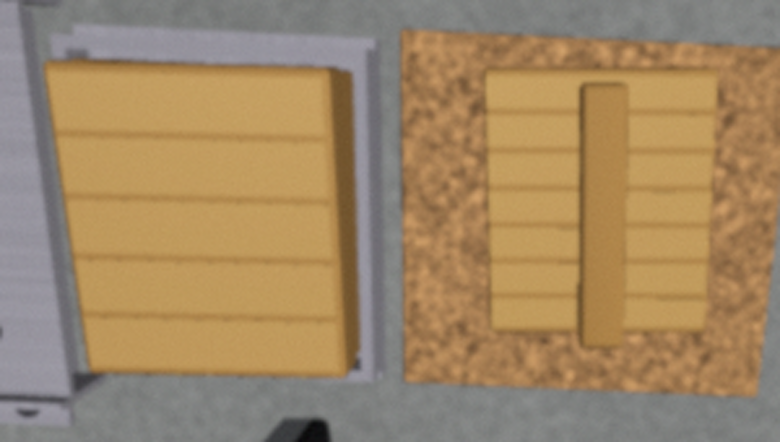

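Request:
send_rows(
  rows=[
    [-0.01,-0.03,0,-0.028],
    [-0.02,-0.1,0,-0.057],
    [-0.04,-0.17,0,-0.086],
    [-0.05,-0.22,0,-0.115],
    [-0.05,-0.226,0,-0.144],
    [-0.05,-0.226,0,-0.173],
    [-0.05,-0.226,0,-0.202],
    [-0.05,-0.226,0,-0.23],
    [-0.05,-0.226,0,-0.257],
    [-0.05,-0.226,-0.1,-0.257],
    [-0.05,-0.226,-0.25,-0.257],
    [-0.05,-0.226,-0.4,-0.257],
    [-0.05,-0.226,-0.53,-0.257],
    [-0.05,-0.226,-0.63,-0.257],
    [-0.05,-0.226,-0.68,-0.257],
    [-0.05,-0.226,-0.68,-0.257],
  ],
)

```text
time: 11.5
eef_pos: [0.6106, 0.1506, 0.0277]
tcp_rot: [0.808, 0.59, -0.002, -0.001]
contact_force: [0.2, -0.5, -0.0]
opening: 1.004
```

```bash
python3 snap.py scene s6;python3 snap.py wrist w6;  python3 -c "
import cv2
a=cv2.imread('pics/s6.png')[130:270,210:370]
b=cv2.imread('pics/w6.png')
cv2.imwrite('pics/c6.png',cv2.hconcat([cv2.resize(a,(400,350),interpolation=cv2.INTER_CUBIC),cv2.resize(b,(400,350))]))"
```

```text
t 11.5 eef [0.6106 0.1506 0.0277] yTool deg -17.721260142356982
t 11.55 eef [0.6121 0.1508 0.0296] yTool deg -17.718407890120048
```

View pics/c6.png

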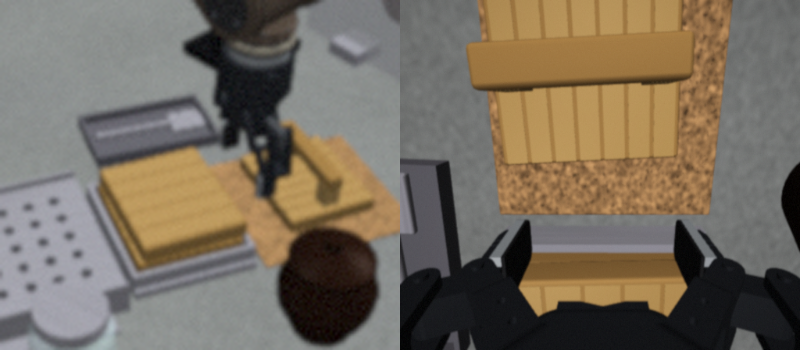

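Request:
send_rows(
  rows=[
    [0,0,-0.03,0],
    [0,0,-0.07,0],
    [0,0,-0.095,0],
    [0,0,-0.097,0],
    [-0.01,-0.03,-0.097,0],
    [-0.02,-0.06,-0.097,0],
    [-0.028,-0.09,-0.097,0],
    [-0.036,-0.111,-0.097,0],
    [-0.036,-0.111,-0.097,0],
  ],
)

```text
time: 12.72
eef_pos: [0.6014, 0.1169, 0.0012]
tcp_rot: [0.808, 0.59, -0.0, 0.0]
contact_force: [0.1, -1.0, 0.2]
opening: 1.001
```

```bash
python3 snap.py scene s7;python3 snap.py wrist w7;  python3 -c "
import cv2
a=cv2.imread('pics/s7.png')[130:270,190:350]
b=cv2.imread('pics/w7.png')
cv2.imwrite('pics/c7.png',cv2.hconcat([cv2.resize(a,(400,350),interpolation=cv2.INTER_CUBIC),cv2.resize(b,(400,350))]))"
```

```text
t 12.725 eef [0.6014 0.1169 0.0012] yTool deg -17.73531214449055
t 12.775 eef [0.6014 0.1171 0.0011] yTool deg -17.721361677982003
```

View pics/c7.png

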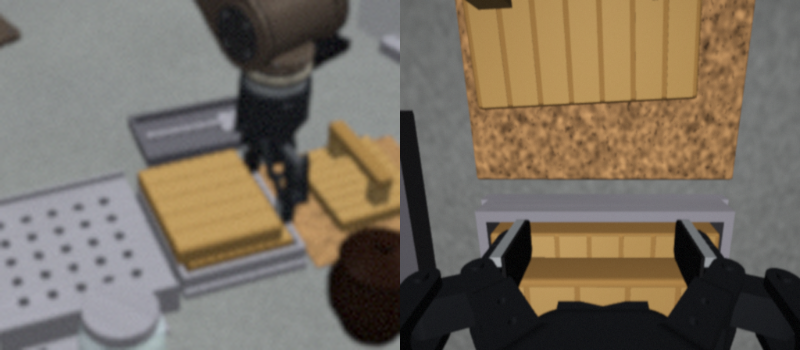

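The fingers are on the spacer's edge. The bottom board shows bare at (610,245) in the right panel and the spacer stays parallel to the tray. I'll keep pushing.

Request:
send_rows(
  rows=[
    [-0.008,-0.025,0,0],
    [-0.02,-0.062,0,0],
    [-0.034,-0.106,0,0],
    [-0.048,-0.15,0,0],
    [-0.062,-0.194,0,0],
    [-0.076,-0.238,0,0],
    [-0.088,-0.275,0,0],
    [-0.097,-0.303,0,0],
    [-0.102,-0.317,0,0],
    [-0.102,-0.317,0,0],
  ],
)

```text
time: 14.08
eef_pos: [0.5704, 0.022, 0.0007]
tcp_rot: [0.807, 0.59, -0.001, -0.0]
contact_force: [0.2, 0.2, -0.0]
opening: 1.002
```

```bash
python3 snap.py scene s8;python3 snap.py top t8;  python3 -c "
import cv2
a=cv2.imread('pics/s8.png')[130:290,165:355]
b=cv2.imread('pics/t8.png')[110:250,165:335]
cv2.imwrite('pics/c8.png',cv2.hconcat([cv2.resize(a,(400,340),interpolation=cv2.INTER_CUBIC),cv2.resize(b,(400,340))]))"
```

```text
t 14.075 eef [0.5704 0.022  0.0007] yTool deg -17.69759346034418
t 14.125 eef [0.5705 0.0222 0.0007] yTool deg -17.689745760276566
```

View pics/c8.png

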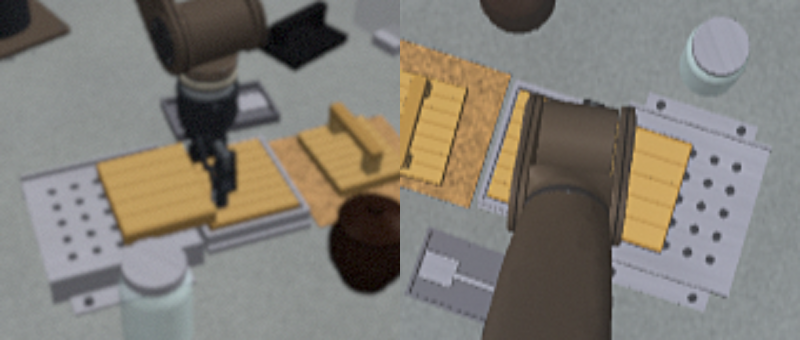

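The spacer slides flat and square onto the shelf; its leading edge has reached (690,190) in the top panel. I'll finish the push.

Request:
send_rows(
  rows=[
    [-0.006,-0.02,0,0],
    [-0.016,-0.05,0,0],
    [-0.026,-0.082,0,0],
    [-0.036,-0.114,0,0],
    [-0.046,-0.144,0,0],
    [-0.053,-0.167,0,0],
    [-0.059,-0.184,0,0],
    [-0.063,-0.196,0,0],
    [-0.065,-0.203,0,0],
    [-0.065,-0.203,0,0],
  ],
)

```text
time: 15.42
eef_pos: [0.5515, -0.0386, 0.0012]
tcp_rot: [0.807, 0.59, -0.0, 0.0]
contact_force: [-0.2, -0.4, -0.4]
opening: 1.002
```

Request:
send_rows(
  rows=[
    [0.005,0.015,0,0],
    [0.016,0.05,0,0],
    [0.02,0.063,0.05,0],
    [0.02,0.063,0.2,0],
    [0.02,0.063,0.38,0],
    [0.02,0.063,0.56,0],
    [0.02,0.063,0.7,0.027],
    [0.03,0.09,0.78,0.055],
    [0.06,0.2,0.8,0.083],
    [0.1,0.33,0.8,0.111],
    [0.14,0.47,0.8,0.139],
    [0.18,0.62,0.8,0.167],
    [0.22,0.77,0.8,0.195],
    [0.25,0.86,0.8,0.223],
    [0.27,0.9,0.8,0.257],
    [0.27,0.9,0.8,0.257],
    [0.27,0.9,0.8,0.257],
  ],
)

```text
time: 17.55
eef_pos: [0.6323, 0.2314, 0.2416]
tcp_rot: [0.133, 0.991, -0.0, 0.0]
contact_force: [0.1, 0.8, 0.3]
opening: 0.998
```

```bash
python3 snap.py wrist w9;python3 snap.py top t9; python3 snap.py scene s9
```

```text
t 17.55 eef [0.6323 0.2314 0.2416] yTool deg 74.68801667274326
t 17.6 eef [0.6323 0.2312 0.2415] yTool deg 74.67748912417377
t 17.65 eef [0.6323 0.231  0.2415] yTool deg 74.68331825192826
```

View pics/w9.png

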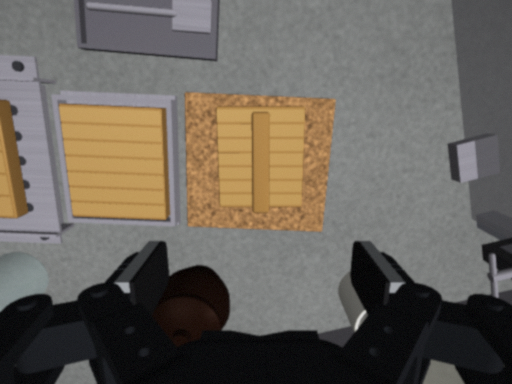

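View pics/t9.png

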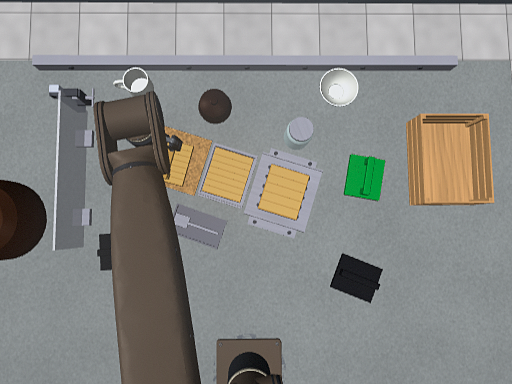

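View pics/s9.png

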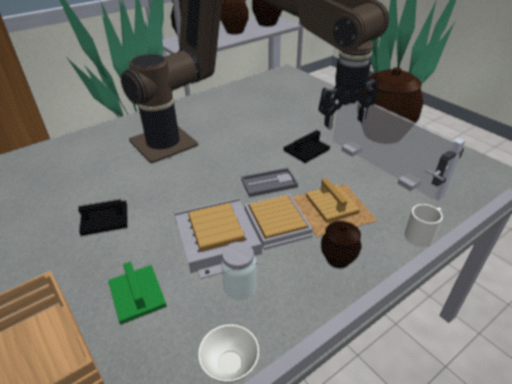

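The spacer lies flat inside the shelf at top (284,192), with shelf visible all round it. The bottom board is bare at (228,175) and the lid is still on the cork. I'll measure the spacer, board and lid.

Run:
```python
from h import *;import pickle
im=cv2.imread("pics/t9.png");cal=pickle.load(open("pics/t9.pkl","rb"))
tr=np.array([.5844,.0603]);a=np.radians(-17.75);R=np.array([[np.cos(a),-np.sin(a)],[np.sin(a),np.cos(a)]])
hsv=cv2.cvtColor(im,cv2.COLOR_BGR2HSV)
def rect(hsv,cal,lo,hi,x0,x1,y0,y1,z,n):
    m=cv2.inRange(hsv,lo,hi);m=cv2.morphologyEx(m,cv2.MORPH_CLOSE,np.ones((5,5)));q=np.zeros_like(m);q[y0:y1,x0:x1]=m[y0:y1,x0:x1]
    c=max(cv2.findContours(q,cv2.RETR_EXTERNAL,cv2.CHAIN_APPROX_NONE)[0],key=cv2.contourArea)
    print(n,cv2.boundingRect(c),cv2.minAreaRect((((ray(cal,c,z)-tr)@R)*1000).astype(np.float32)))
L,H=(14,80,120),(26,255,255)
rect(hsv,cal,L,H,245,330,150,235,.054,"spacer top")
rect(hsv,cal,L,H,201,258,140,212,.034,"board top")
im=cv2.imread("pics/w9.png");cal=pickle.load(open("pics/w9.pkl","rb"));hsv=cv2.cvtColor(im,cv2.COLOR_BGR2HSV)
rect(hsv,cal,L,H,56,172,90,235,.034,"board wrist")
cv2.imwrite("pics/w9c.png",cv2.resize(im[85:245,50:340],None,fx=2.7,fy=2.7,interpolation=cv2.INTER_CUBIC))
```

```text
spacer top (258, 164, 51, 56) ((-1.8466110229492188, -174.78591918945312), (138.5361785888672, 118.7296142578125), 0.008006791584193707)
board top (202, 147, 51, 56) ((0.47699737548828125, -0.48891448974609375), (140.42564392089844, 119.11956787109375), 0.13932295143604279)
board wrist (59, 104, 111, 116) ((-0.06731414794921875, 3.308605194091797), (139.0145721435547, 124.18180847167969), 0.0035387971438467503)
```

View pics/w9c.png

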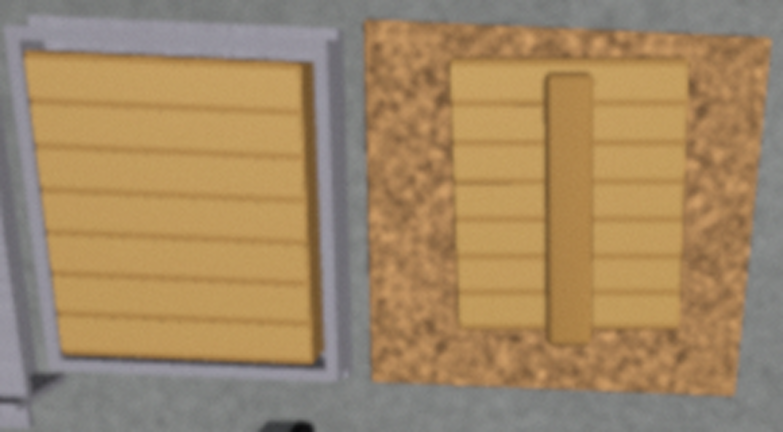

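Run:
```python
from h import *;import pickle
cal=pickle.load(open("pics/w9.pkl","rb"))
tr=np.array([.5844,.0603]);a=np.radians(-17.75);R=np.array([[np.cos(a),-np.sin(a)],[np.sin(a),np.cos(a)]])
for n,p,z in (("h",[(546,72),(592,73),(592,343),(547,343)],.064),("lid",[(450,60),(687,62),(679,326),(459,326)],.022),("board",[(24,52),(303,63),(314,361),(60,354)],.034),("cork",[(364,20),(770,39),(735,396),(373,380)],.004),("trayrim",[(8,28),(340,35),(345,378),(33,370)],.028)):
    w=ray(cal,np.array(p)/2.7+[50,85],z); t=(w-tr)@R*1000
    print(n,"world",w.mean(0).round(4),"tray",t.round(1).tolist(),t.mean(0).round(1),"ang",[np.degrees(np.arctan2(*(t[i]-t[(i+1)%4])[::-1])).round(1) for i in range(4)])
```

```text
h world [0.6265 0.2352] tray [[-69.9, 167.7], [-70.3, 186.0], [43.2, 191.8], [44.0, 172.3]] [-13.2 179.4] ang [np.float64(-88.8), np.float64(-177.1), np.float64(92.5), np.float64(2.3)]
lid world [0.6271 0.235 ] tray [[-72.7, 123.8], [-76.3, 229.4], [47.1, 235.6], [51.7, 128.9]] [-12.6 179.4] ang [np.float64(-88.0), np.float64(-177.1), np.float64(92.5), np.float64(2.3)]
board world [0.5851 0.0618] tray [[-68.2, -57.9], [-68.8, 62.0], [68.2, 61.5], [69.8, -59.0]] [0.2 1.6] ang [np.float64(-89.7), np.float64(179.8), np.float64(90.8), np.float64(-0.5)]
cork world [0.6384 0.2279] tray [[-88.7, 81.7], [-88.3, 269.5], [89.7, 270.7], [88.9, 82.4]] [  0.4 176.1] ang [np.float64(-90.1), np.float64(-179.6), np.float64(89.7), np.float64(0.2)]
trayrim world [0.5851 0.0619] tray [[-77.9, -67.3], [-81.2, 76.7], [78.7, 74.4], [81.0, -76.9]] [0.1 1.7] ang [np.float64(-88.7), np.float64(179.2), np.float64(90.9), np.float64(-3.5)]
```

Request:
send_rows(
  rows=[
    [-0.018,0.009,-0.08,0],
    [-0.018,0.009,-0.2,0],
    [-0.018,0.009,-0.35,0],
    [-0.018,0.009,-0.5,0],
    [-0.018,0.009,-0.62,0],
    [-0.018,0.009,-0.71,0],
    [-0.018,0.009,-0.76,0],
    [-0.018,0.009,-0.773,0],
    [-0.018,0.009,-0.773,0],
  ],
)

```text
time: 18.82
eef_pos: [0.6279, 0.2344, 0.0102]
tcp_rot: [0.132, 0.991, 0.0, 0.001]
contact_force: [-0.5, -0.4, -0.2]
opening: 1.001
```

Request:
send_rows(
  rows=[
    [0,0,0,0],
    [0,0,0,0],
    [0,0,0,0],
    [0,0,0,0],
    [0,0,0,0],
  ],
  jaw=1,
  newtons=60,
)

```text
time: 19.45
eef_pos: [0.6274, 0.2344, 0.0096]
tcp_rot: [0.132, 0.991, 0.0, 0.0]
contact_force: [-1.1, -0.2, 2.8]
opening: 0.223
```

Request:
send_rows(
  rows=[
    [0,0,0.03,0],
    [0,0,0.1,0],
    [0,0,0.19,0],
    [-0.005,-0.02,0.25,0],
    [-0.025,-0.1,0.27,-0.002],
    [-0.055,-0.23,0.27,-0.004],
    [-0.09,-0.37,0.27,-0.006],
    [-0.12,-0.49,0.27,-0.007],
    [-0.135,-0.555,0.25,-0.007],
    [-0.14,-0.578,0.21,-0.007],
    [-0.14,-0.578,0.16,-0.007],
    [-0.14,-0.578,0.13,-0.007],
    [-0.14,-0.578,0.12,-0.007],
    [-0.14,-0.578,0.12,-0.007],
  ],
)

```text
time: 21.2
eef_pos: [0.5851, 0.0616, 0.0448]
tcp_rot: [0.153, 0.988, -0.0, -0.0]
contact_force: [-0.4, -0.4, -4.3]
opening: 0.223
```

```bash
python3 snap.py wrist w10;python3 snap.py scene s10
python3 - <<'E'
import cv2
im=cv2.imread("pics/w10.png");cv2.imwrite("pics/w10c.png",cv2.resize(im[60:300,130:400],None,fx=2.4,fy=2.4,interpolation=cv2.INTER_CUBIC))
im=cv2.imread("pics/s10.png");cv2.imwrite("pics/s10c.png",cv2.resize(im[160:260,220:330],None,fx=5,fy=5,interpolation=cv2.INTER_CUBIC))
E
```

```text
t 21.2 eef [0.5851 0.0616 0.0448] yTool deg 72.35527704678333
t 21.25 eef [0.5855 0.0615 0.0453] yTool deg 72.34095408253455
```

View pics/w10c.png

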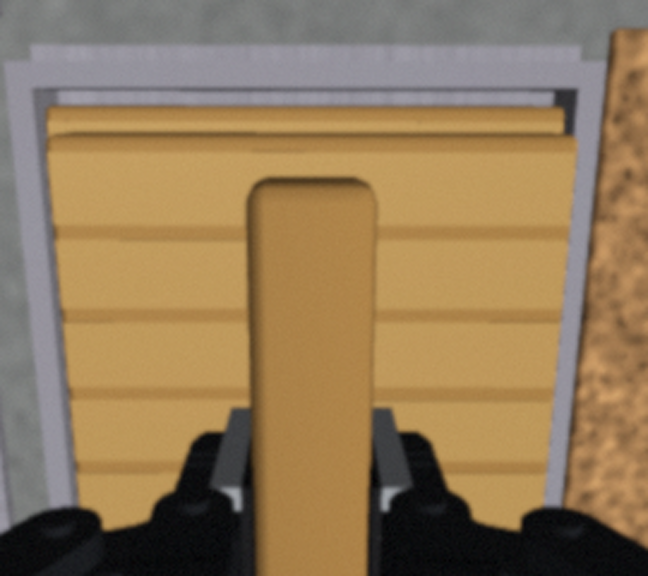

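View pics/s10c.png

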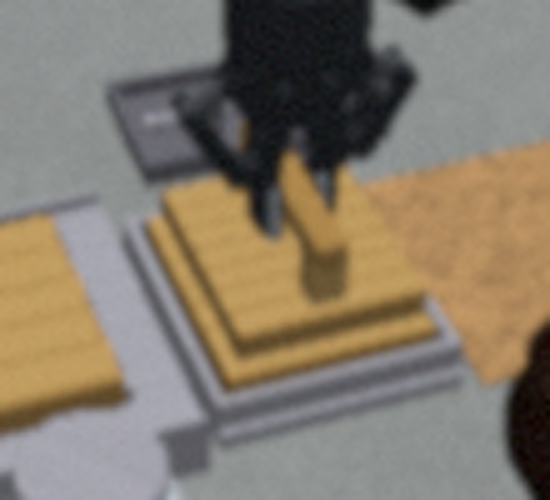

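Run:
```python
from h import *;import pickle
cal=pickle.load(open("pics/w10.pkl","rb"))
tr=np.array([.5844,.0603]);a=np.radians(-17.75);R=np.array([[np.cos(a),-np.sin(a)],[np.sin(a),np.cos(a)]])
for n,p,z in (("board",[(48,110),(563,110)],.034),("lid",[(49,150),(575,150)],.0575),("rim",[(6,63),(606,63)],.028),("bar",[(248,190),(376,190)],.0995)):
    t=(ray(cal,np.array(p)/2.4+[130,60],z)-tr)@R*1000;print(n,t.round(1).tolist(),t.mean(0).round(1),"w",(t[1]-t[0])[1].round(1))
```

```text
board [[-68.3, -58.0], [-68.5, 59.4]] [-68.4   0.7] w 117.4
lid [[-60.4, -50.5], [-60.6, 54.8]] [-60.5   2.1] w 105.3
rim [[-78.8, -68.9], [-79.0, 70.4]] [-78.9   0.7] w 139.2
bar [[-56.6, -7.3], [-56.7, 11.4]] [-56.6   2.1] w 18.8
```

Request:
send_rows(
  rows=[
    [-0.005,-0.003,-0.004,0],
    [-0.005,-0.003,-0.01,0],
    [-0.005,-0.003,-0.016,0],
    [-0.005,-0.003,-0.021,0],
    [-0.005,-0.003,-0.023,0],
    [-0.005,-0.003,-0.023,0],
  ],
)

```text
time: 22.05
eef_pos: [0.5835, 0.0601, 0.0395]
tcp_rot: [0.154, 0.988, -0.0, -0.0]
contact_force: [-4.6, -0.1, 5.2]
opening: 0.223
```

Request:
send_rows(
  rows=[
    [0,0,0,0],
    [0,0,0,0],
    [0,0,0,0],
    [0,0,0,0],
    [0,0,0.08,0],
    [0,0,0.22,0],
    [0,0,0.38,0],
    [0,0,0.55,0],
    [-0.05,0,0.68,0],
    [-0.2,0,0.75,0],
    [-0.35,0,0.75,0],
    [-0.45,0,0.75,0],
    [-0.45,0,0.75,0],
  ],
  jaw=0,
)

```text
time: 23.68
eef_pos: [0.4476, 0.0602, 0.2634]
tcp_rot: [0.154, 0.988, 0.0, 0.001]
contact_force: [-0.5, -0.1, 0.0]
opening: 0.997
```

```bash
python3 snap.py wrist w11;python3 snap.py scene s11; python3 snap.py top t11
python3 - <<'E'
import cv2
im=cv2.imread("pics/s11.png");cv2.imwrite("pics/s11c.png",cv2.resize(im[150:290,165:385],None,fx=3.6,fy=3.6,interpolation=cv2.INTER_CUBIC))
E
```

```text
t 23.675 eef [0.4476 0.0602 0.2634] yTool deg 72.3029888560599
t 23.725 eef [0.4486 0.0601 0.2635] yTool deg 72.29417929869516
t 23.775 eef [0.4491 0.06   0.2635] yTool deg 72.29351512236914
```

View pics/w11.png

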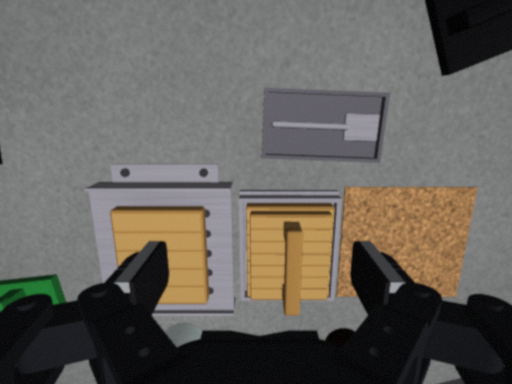

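View pics/s11c.png

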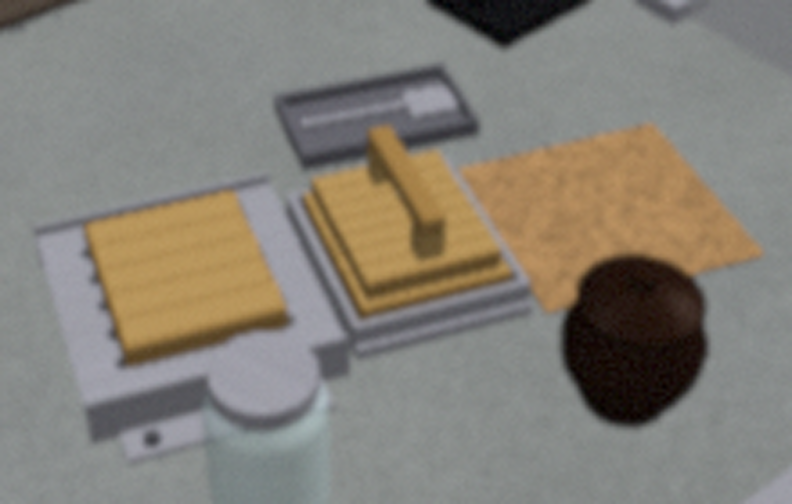

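View pics/t11.png

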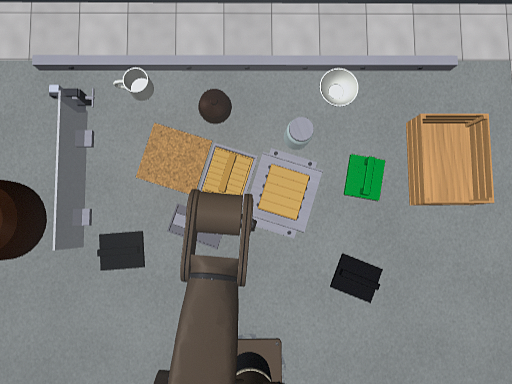

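The lid is back on the bottom board at wrist (290,253) with an even margin. The spacer is on the shelf, and the pot, jar and spoon rest look where they were. I'll take one numeric check.

Run:
```python
import cv2
im=cv2.imread("pics/w11.png");cv2.imwrite("pics/w11c.png",cv2.resize(im[180:320,230:350],None,fx=4.2,fy=4.2,interpolation=cv2.INTER_CUBIC))
```

```text
(no output)
```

View pics/w11c.png

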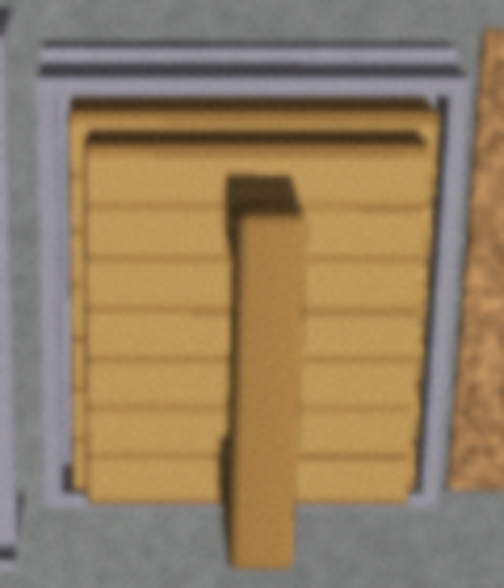

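Run:
```python
from h import *;import pickle
cal=pickle.load(open("pics/w11.pkl","rb"))
tr=np.array([.5844,.0603]);a=np.radians(-17.75);R=np.array([[np.cos(a),-np.sin(a)],[np.sin(a),np.cos(a)]])
for n,p,z in (("board",[(70,108),(437,109)],.034),("lid",[(87,146),(428,146),(413,502),(88,502)],.052),("bar",[(243,214),(302,214),(293,568),(231,568)],.094)):
    t=(ray(cal,np.array(p)/4.2+[230,180],z)-tr)@R*1000;print(n,t.round(1).tolist(),t.mean(0).round(1))
def big(n):
    im=cv2.imread(f"pics/{n}.png");return im
d=cv2.absdiff(big("top0"),big("t11")).max(2)
for nm,(x,y,r) in dict(pot=(215,105,18),jar=(300,131,15)).items(): print(nm,d[y-r:y+r,x-r:x+r].mean().round(1))
a0,b0=cv2.imread("pics/scene0.png"),cv2.imread("pics/s11.png")
d=cv2.absdiff(a0,b0).max(2)
for nm,(x,y,r) in dict(pot=(341,244,20),jar=(239,270,20),spoon=(270,182,14)).items(): print(nm,"scene",d[y-r:y+r,x-r:x+r].mean().round(1))
print(monitor.get_state()["contact_force"])
```

```text
board [[-70.8, -58.2], [-70.6, 59.4]] [-70.7   0.6]
lid [[-64.4, -52.3], [-64.5, 52.8], [61.7, 56.0], [61.8, -52.8]] [-1.3  0.9]
bar [[-59.4, -7.9], [-59.4, 8.5], [55.5, 10.2], [55.5, -8.5]] [-1.9  0.6]
pot 5.1
jar 8.3
pot scene 6.2
jar scene 6.2
spoon scene 20.1
[ 0.04605423 -0.89858388 -0.23574827]
```

```bash
python3 -c "
from plant import workorder;print(workorder.sign_off())"
```

```text
the job is handed in; nothing more can be done
None
```

The job is done and handed in at about 24 s. I lifted the bamboo lid onto the cork mat and pushed the spacer flat onto the drain shelf. I then put the lid back on the bottom board, let go and moved the arm clear.

**Last checks:**
- **Spacer:** it sits about 2 mm off the shelf's centre, square to within 0.1°, and the shelf shows all round it.
- **Lid:** it is within about 1 mm of the board's centre. Its edges are parallel to the board's, within about 1–2° by hand-picked corners.
- **Pot and jar:** picture comparison shows both unmoved.
- **Spoon rest:** the same comparison came out higher (20, against 6 for the pot and jar). In the before and after scene crops its outline lies in the same place, so I put the difference down to the lid handle that overlapped that patch at the start.

**Disagreements:**
- **First grasp missed:** the jaws shut above the handle bar without touching it. The pictures showed the fingertips about 44 mm farther back than the stated tip reach, so I used the measured value from then on.
- **Setting the lid down:** the wrist force showed about 5 N sideways and 5 N up just before release, well under the limits.

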